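# Sheathe the scraper, then hold the red screwdriver upright over the lamp's screw

## Task

The orange-handled scraper has been left lying across the back of the downlight in the round nest, right over its centre screw: slide it blade first into the flat slot of the tool stand, fully home, and let go of it. Then draw the red screwdriver out of the leaning stand, turn it upright with its tip straight down, and hold it still in the gripper with the tip about 5 cm above the screw in the middle of the lamp, ready to drive it; the program finishes while still holding the screwdriver there. Leave the yellow screwdriver in its hole and the LED driver modules where they lie.

Things in the scene. Friction and masses are not known exactly. Their poses are not given: they have to be found in the camera images.
- slot_mouth (a point): centre of the mouth of the scraper's slot, 44 mm above the bench, in the front face of a white plastic block with aluminium lid (68 mm wide, lid top 54 mm high) at the left end of the tool stand. The level slot is 44 wide, 6.4 high, 80 mm deep. x points level into the slot, y to the left along the stand's front, z up. The nearer driver hole is 83 mm right of the slot
- stand: tool stand, 168 x 256 x 140 mm, fixed; origin under its base, axes as slot_mouth. In its wooden beam (36 mm thick) two 8 mm holes, mouths at (10, 3, 107) and (10, -87, 107) mm, lean 40 degrees from vertical, mouths up and towards the robot. A screwdriver stands in each, shaft through the beam, handle out, with a few degrees of play; either may be in either hole
- scraper: the whole scraper (about 90 g): orange handle, dark bolster, steel blade, 172 mm long; lies loose and flat on the lamp's back with its blade pointing away from the robot
- scraper_grip (a point): centre of the scraper's orange handle (90 long x 24 wide x 20 mm high, rounded), close to its centre of mass; x along the scraper towards the blade, y across its width, z up (square to the blade)
- scraper_shoulder (a point): front face of the scraper's bolster (26 x 14 mm), 55 mm ahead of the handle's centre, on the blade's middle plane; the blade runs 72 mm on along x, 38 mm wide (32 at its last 8 mm), 2.4 mm thick. When home, this point is at slot_mouth, the bolster against the block's face. Axes as for scraper_grip
- red_driver: the whole red-handled screwdriver (175 mm long, about 60 g), loose, standing in one of the stand's holes
- red_grip (a point): point on the axis of the red screwdriver's handle, 38 mm from the handle's free end and 138 mm from the tip (the handle is 76 mm long, about 27 x 24 mm thick, the shaft 100 mm long and 5.6 mm thick); y along the screwdriver from the tip towards the free end of the handle, x and z across it
- red_tip (a point): the tip of the red screwdriver, on its axis; axes as for red_grip
- yellow_driver: the whole yellow-handled screwdriver (185 mm long), standing in the stand's other hole; to be left there
- yellow_grip (a point): point on the axis of the yellow screwdriver's handle, 42 mm from its free end; y along it towards the free end of the handle
- screw (a point): head of the screw in the middle of the lamp's back, 51 mm above the bench. The lamp is a white round downlight lying face down, its flat back 130 mm across, fixed in a black round nest 194 mm across with three small posts (tops 42 mm above the bench) round its rim. z up
- nest: the nest with the lamp in it, fixed to the bench; origin under its middle, on the bench
- led_driver_b: white LED driver module with short leads, 32 x 125 x 21 mm, loose on the bench beyond the nest; origin under its middle
- driver_0: another white LED driver module, 38 x 125 x 21 mm, loose on the bench to the right of the nest; origin under its middle
- reel_stand: fixed obstacle between the stand and the nest: wire reel on a small black stand, 90 x 110 mm and 97 mm high; origin under its middle, on the bench. A fixed white foam roll (87 mm across, 120 mm high) stands 0.2 m from it towards the robot

How it is judged (in metres and radians):
On the way, in this order (a step that is already met when the one before it is completed fails the run):
1. the scraper is slid blade first into the slot, fully home, and released (x of scraper_shoulder in the frame of slot_mouth between -0.007 and 0.004 m and y of scraper_shoulder in the frame of slot_mouth between -0.007 and 0.007 m and z of scraper_shoulder in the frame of slot_mouth between -0.006 and 0.006 m and angle between the x axis of scraper_grip and the x axis of slot_mouth, either way round below 0.15 rad and contact force between the fingers and scraper below 0.1 N), for 0.2 s.
2. the red screwdriver is drawn clear of the stand in the gripper (height (world z) of red_tip above 0.09 m and contact force between red_driver and stand below 0.05 N and contact force between the fingers and red_driver above 1 N), for 0.2 s.
At the end, for the whole second after the job is handed in: Scraper in the slot, bolster within 7 mm of its mouth, untouched; red screwdriver held still in the gripper alone, tip down within 8 degrees of upright, tip within 15 mm sideways of the screw and 25 to 80 mm above it; yellow screwdriver and LED driver modules within 20 mm of their starts (all of step 1 and angle between red_grip's own y axis and vertical below 0.14 rad and horizontal distance between red_tip and screw below 0.015 m and z of red_tip in the frame of screw between 0.025 and 0.08 m and contact force between the fingers and red_driver above 1 N and contact force between red_driver and stand below 0.05 N and contact force between red_driver and nest below 0.05 N and linear speed of each of red_driver, scraper below 0.02 m/s and distance of each of yellow_grip, led_driver_b, driver_0 from where it was at the start of the episode below 0.02 m); the arm keeps its last pose, push and grip.
It fails at once if the yellow screwdriver is pulled out or shoved (distance of yellow_grip from where it was at the start of the episode above 0.025 m).
It fails at once if an LED driver module is pushed away (distance of any of led_driver_b, driver_0 from where it was at the start of the episode above 0.025 m).
It also fails if it takes over 58 s, if anything falls off the work surface, if the arm or the gripper's body presses on something with over 40 N, if the wrist force passes 120 N, or if a joint passes its speed limit or range.

## Robot

A 6-joint arm with a two-finger parallel gripper is mounted at the origin on the work surface; the furniture and walls round the work are solid. World frame = base frame: x ahead of the robot, y to its left, z up, the work surface at z = 0. Lengths are in mm, angles in rad, forces in N, time in s.
With the tool pointing down it reaches from about 275 to 750 mm from the base axis. Payload 10.2 kg.
Tool frame: the origin (TCP) lies on the centre line of the jaws, within the pads' length; the fingertips stand 17 mm ahead of it and the grasp point (between the pads) lies 2 mm behind it; z points along the fingers, y is the line along which they close (so a half turn about z gives the same grasp; the last joint's range is limited). The gripper opens to 85 mm and grips with 20 to 120 N. Pads are 22 mm wide; open, the fingers measure 114 mm over their backs; the gripper's body (76 mm by 85 mm) begins 54 mm behind the grasp point. The pads swing forward as they close: fully open they stand 13 mm farther back than shut.
Start: joints at [-1.33, 0.313, 1.498, -0, 1.331, -0.223], TCP at [234.847, -469.551, 217.094] pointing down, gripper open.
Joint ranges: [-2.94, 2.94], [-0.97, 2.17], [0.19, 2.56], [-1.23, 4.37], [0.02, 3.11], [-2.88, 2.88]. Speed limits (rad/s): [2.39, 2.39, 3.01, 3.14, 3.14, 3.14].

## Interface

Orientations are given as a unit quaternion [w, x, y, z].
In Python, from rig import ctrl gives the robot as it stands. The module is installed in compiled form; this text tells all that it offers.
- The arm moves only by the shell command python3 -m jog 'ROWS' [FORCE]. ROWS is JSON, a list of rows, each an object with "delta_pos": the shift along the world's x, y, z in mm, a list of three; "angular": the turn, a rotation vector about the world's x, y, z in rad, a list of three; "fingers": the opening, from 0 (shut) to 1 (fully open). In form: [{"delta_pos": [tx, ty, tz], "angular": [rx, ry, rz], "fingers": fingers}, ...]. A call has 1 to 10 rows; each row is the pose to reach, as a shift and turn from the pose commanded when the call began; what a row does not reach only later rows make up. A row lasts 1/8 s, in which the tool goes at most 62.5 mm and 10.7 degrees, less where a joint would pass 70% of its speed; a pose out of reach is approached as far as the arm can. A call with a gripper value outside its range is refused whole. The fingers move at their own pace and stop on an object; FORCE is the grip in N (left out, the last holds). Time passes only in rows, so rows that repeat a pose let the fingers close. It gives the time, the measured TCP pose, the force, the opening and the grip force at its end, in the units of the state.
- ctrl.sense(): the state, without advancing time (a new reading comes with each control period).
- ctrl.capture(name): name is "side" or "top"; returns a dict with "pixels" (480x640x3 uint8, blue, green, red), "fx", "fy", "cx", "cy" (pixels), "R" (3x3) and "t" (3): a world point X has camera coordinates R X + t. Camera axes: x right, y down, z forward; pixel columns grow to the right and rows downward; lengths in mm; the calibration is good to about 2 mm. A picture is of the moment at which its call begins. There is no depth.
- ctrl.finish_job(): hands the job in; it is judged then, once.
The state is a dict: "time_s": time; "joints": joint angles; "dq": joint speeds; "tau": joint torques, N m; "eef_pos": TCP position; "ee_rot": TCP orientation; "force": force on the tool from outside, world axes, zero at the start; "wrist_torque": the same for the moment, N m; "grip_width": opening from 0.0 (shut) to 1.0 (fully open); "grip_force": force on a finger pad.
Only numpy, scipy, OpenCV 4.12 (cv2) and the standard library are available. Lean on these libraries where they do the work, as an engineer would, in place of code of your own. Each camera call takes 0.05 s, during which the arm holds its last target. There are 200 camera calls.

## Working session

There is one attempt and no reset: what is moved stays moved. The work goes in short steps, Python scripts to look and compute and a shell command to move; the robot and the scene stay as the last step left them, time stands still between calls to the robot, and variables do not carry over. Pictures are saved under pics/ and viewed, at most 10 in all, crops included, and the job is handed in when it is done.

```bash
mkdir -p pics; python3 - <<'E'
from rig import ctrl
import cv2,numpy as np
for n in("side","top"):
    c=ctrl.capture(n); cv2.imwrite(f"pics/{n}0.png",c["pixels"])
    R=np.array(c["R"]);print(n,c["fx"],c["fy"],c["cx"],c["cy"],R.round(3).tolist(),np.round(c["t"],1),(-R.T@np.array(c["t"])).round(0))
print(ctrl.sense())
E
```

```text
side 496.59106781445746 496.59106781445746 320.02180524835325 237.0467347993271 [[-0.956, 0.294, 0.008], [0.248, 0.821, -0.515], [-0.158, -0.49, -0.857]] [ 565.8  -84.1 1602.5] [ 814.  688. 1326.]
top 573.1712242433415 573.1712242433415 315.8142864508577 237.4176563466689 [[-0.046, -0.999, 0.004], [-0.976, 0.044, -0.214], [0.213, -0.014, -0.977]] [   0.   605.2 1598.4] [ 250.   -4. 1691.]
{'time_s': 0.1, 'joints': array([-1.33042157e+00,  3.13365364e-01,  1.49829144e+00,  1.41232498e-05,
        1.33097345e+00, -2.23425322e-01]), 'dq': array([-0.00077421, -0.0014379 , -0.00216835, -0.00062283,  0.00112377,
       -0.00012684]), 'tau': array([ 2.29073550e-03, -4.12898147e+01, -2.60144055e+01, -1.65355618e-04,
        3.05711714e-03,  1.51675272e-05]), 'eef_pos': array([ 234.78778066, -469.33777173,  216.63320719]), 'ee_rot': array([-5.18842482e-04,  9.73231727e-01,  2.29825448e-01,  2.46174826e-06]), 'force': array([-0.01288014, -0.35538616,  0.24525155]), 'wrist_torque': array([-0.0441882 , -0.01557293, -0.00122131]), 'grip_force': 0.0, 'grip_width': 1.002338086331153}
```

View pics/side0.png

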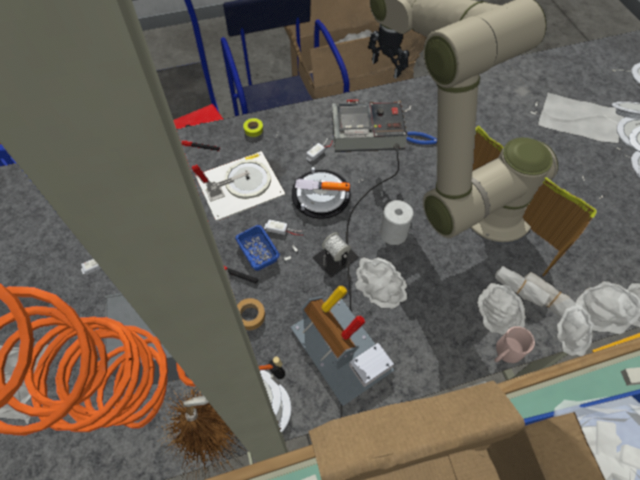

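View pics/top0.png

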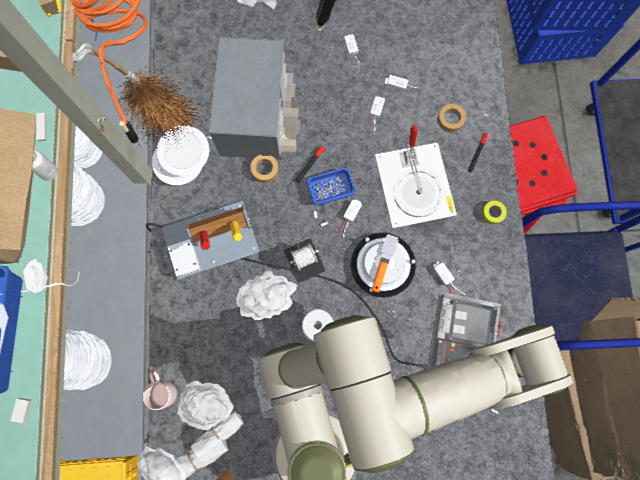

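Side view: nest about (321,193) with the scraper on it, stand about (345,345). Top view: nest (382,264), scraper handle (381,277), stand block (183,258), red driver (204,240), yellow (236,230). Next I'll make enlarged crops and colour masks.

```bash
cat > h.py <<'E'
from rig import ctrl
import cv2,numpy as np
from scipy.spatial.transform import Rotation as Rot
def cap(n):
    c=ctrl.capture(n); c["R"]=np.array(c["R"]);c["t"]=np.array(c["t"]);return c
def ray(c,u,v):
    d=c["R"].T@np.array([(u-c["cx"])/c["fx"],(v-c["cy"])/c["fy"],1]);return -c["R"].T@c["t"],d/np.linalg.norm(d)
def onz(c,p,z):
    o,d=ray(c,*p);return o+d*(z-o[2])/d[2]
def tri(c1,p1,c2,p2):
    A=[];b=[]
    for c,p in((c1,p1),(c2,p2)):
        o,d=ray(c,*p);P=np.eye(3)-np.outer(d,d);A.append(P);b.append(P@o)
    x=np.linalg.solve(sum(A),sum(b)); return x,[np.linalg.norm(a@x-q) for a,q in zip(A,b)]
def proj(c,X):
    q=c["R"]@np.array(X,float)+c["t"];return c["fx"]*q[0]/q[2]+c["cx"],c["fy"]*q[1]/q[2]+c["cy"]
def mask(c,col,box):
    h=cv2.cvtColor(c["pixels"],cv2.COLOR_BGR2HSV);lo,hi={"orange":((6,170,120),(17,255,255)),"red":((0,170,90),(5,255,255)),"red2":((174,170,90),(180,255,255)),"yellow":((20,150,100),(32,255,255))}[col]
    m=cv2.inRange(h,lo,hi)
    if col=="red": m|=cv2.inRange(h,(174,170,60),(180,255,255))
    k=np.zeros_like(m);x0,y0,x1,y1=box;k[y0:y1,x0:x1]=m[y0:y1,x0:x1]
    n,l,s,ce=cv2.connectedComponentsWithStats(k)
    return (l==1+np.argmax(s[1:,4])).astype(np.uint8)
def axis(m):
    "centre and the two ends along the principal axis"
    ys,xs=np.nonzero(m);P=np.c_[xs,ys].astype(float);c=P.mean(0);w,V=np.linalg.eigh(np.cov((P-c).T));a=V[:,1];s=(P-c)@a
    return c,c+a*s.min(),c+a*s.max(),len(P)
def crop(c,box,k):
    x0,y0,x1,y1=box;return cv2.resize(c["pixels"][y0:y1,x0:x1],None,fx=k,fy=k,interpolation=cv2.INTER_CUBIC)
E
python3 - <<'E'
from h import *
s,t=cap("side"),cap("top")
A=np.vstack([np.hstack([crop(t,(150,195,270,285),3.3),crop(s,(280,275,400,365),3.3)]),np.hstack([crop(t,(330,215,450,305),3.3),crop(s,(260,145,380,235),3.3)])])
cv2.imwrite("pics/a.png",A);print(A.shape)
bx={"orange":((340,220,430,310),(280,150,370,220)),"red":((180,215,225,265),(335,305,380,345)),"yellow":((222,210,260,255),(315,280,350,315))}
for k,(b,d) in bx.items():
    mt,ms=mask(t,k,b),mask(s,k,d);ct,cs=axis(mt),axis(ms)
    print(k,[np.round(x,1).tolist() for x in ct],[np.round(x,1).tolist() for x in cs])
    print(tri(t,ct[0],s,cs[0]))
E
```

```text
(594, 792, 3)
orange [[379.3, 276.4], [383.9, 261.6], [374.8, 291.2], 213] [[335.9, 185.8], [349.0, 186.1], [321.9, 185.4], 179]
(array([ 480.32348011, -202.65863276,   62.60988714]), [np.float64(2.850506258639688), np.float64(2.850506258639772)])
red [[204.1, 239.6], [202.7, 230.9], [205.4, 248.2], 133] [[352.5, 327.1], [361.7, 317.6], [342.4, 337.5], 215]
(array([595.91008307, 283.80544073, 136.06943677]), [np.float64(1.2862286262004499), np.float64(1.2862286262006248)])
yellow [[235.3, 230.2], [232.8, 220.1], [237.8, 240.1], 152] [[333.6, 298.0], [344.0, 286.9], [322.2, 310.3], 282]
(array([617.70830425, 196.24391646, 141.09639203]), [np.float64(1.2693765902697316), np.float64(1.269376590269641)])
```

View pics/a.png

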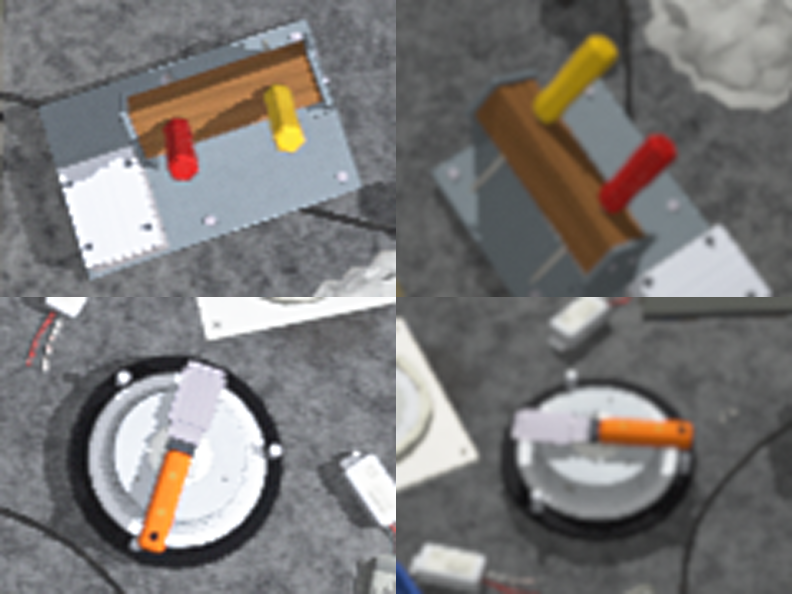

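The crops show the red driver in the hole next to the white block (lid corners in the top image about (176,276), (200,269), (169,249), (189,242)). The scraper lies across the lamp with its blade away from the robot. Next I'll measure the stand frame, lid and nest.

```bash
python3 - <<'E'
from h import *
s,t=cap("side"),cap("top")
def bright(c,box,thr):
    g=c["pixels"].min(2);k=np.zeros_like(g);x0,y0,x1,y1=box;k[y0:y1,x0:x1]=(g[y0:y1,x0:x1]>thr)
    k=cv2.morphologyEx(k,cv2.MORPH_CLOSE,np.ones((3,3),np.uint8))
    n,l,st,ce=cv2.connectedComponentsWithStats(k);i=1+np.argmax(st[1:,4]);return (l==i).astype(np.uint8)
def rect(c,m,z):
    P=cv2.findContours(m,0,1)[0][0][:,0].astype(float)
    X=np.array([onz(c,p,z)[:2] for p in P],np.float32);r=cv2.minAreaRect(X);return np.round(r[0],1),np.round(r[1],1),round(r[2],1),cv2.boxPoints(r).round(0).tolist()
for c,b in((t,(160,235,205,280)),(s,(345,340,395,385))):
    for thr in(185,205): print("lid",thr,rect(c,bright(c,b,thr),54))
# base corners from the crop, on a plane ~6mm
for p in((38,105),(90,277),(360,180),(305,20)): print("base",onz(t,(150+p[0]/3.3,195+p[1]/3.3),6).round(0))
# nest: dark disc outline
for c,b,z in((t,(340,225,425,305),20),(s,(285,160,358,222),20)):
    g=c["pixels"].max(2);x0,y0,x1,y1=b;k=np.zeros_like(g);k[y0:y1,x0:x1]=g[y0:y1,x0:x1]<40
    n,l,st,ce=cv2.connectedComponentsWithStats(k);m=(l==1+np.argmax(st[1:,4])).astype(np.uint8)
    H=cv2.convexHull(cv2.findContours(m,0,1)[0][0])[:,0];X=np.array([onz(c,p,z)[:2] for p in H],np.float32);print("nest",cv2.minEnclosingCircle(X),cv2.fitEllipse(X))
# scraper handle & blade, yaw in top at z 62
ct=axis(mask(t,"orange",(340,220,430,310)));a,b=onz(t,ct[2],62),onz(t,ct[1],62);print("handle",a.round(1),b.round(1),onz(t,ct[0],65).round(1),np.degrees(np.arctan2(*(b-a)[1::-1])) )
cs=axis(mask(s,"orange",(280,150,370,220)));a,b=onz(s,cs[1],62),onz(s,cs[2],62);print("handle side",a.round(1),b.round(1),onz(s,cs[0],65).round(1),np.degrees(np.arctan2(*(b-a)[1::-1])) )
for n,p in(("bag",(267,297)),("roll",(318,324)),("reel",(303,257)),("modA",(444,275)),("modB",(351,210))): print(n,onz(t,p,40).round(0))
st=ctrl.sense();print(Rot.from_quat(np.roll(st["ee_rot"],-1)).as_matrix().round(3))
E
```

```text
lid 185 (array([564.4, 357.3]), array([93.7, 72.9]), 15.9, [[509.0, 379.0], [529.0, 309.0], [619.0, 335.0], [600.0, 405.0]])
lid 205 (array([562.8, 357.6]), array([87.7, 71. ]), 16.5, [[511.0, 379.0], [531.0, 311.0], [615.0, 336.0], [595.0, 404.0]])
lid 185 (array([560.4, 360.8]), array([81.2, 65.1]), 16.5, [[512.0, 381.0], [531.0, 318.0], [609.0, 341.0], [590.0, 404.0]])
lid 205 (array([559.9, 360.4]), array([76.7, 61.6]), 16.5, [[514.0, 379.0], [532.0, 320.0], [605.0, 342.0], [588.0, 401.0]])
base [671. 435.   6.]
base [511. 387.   6.]
base [588. 143.   6.]
base [741. 190.   6.]
nest ((522.191162109375, -175.2427978515625), 81.3829574584961) ((521.5962524414062, -180.71519470214844), (99.93062591552734, 159.2990264892578), 92.32540130615234)
nest ((530.146728515625, -184.2579803466797), 88.78142547607422) ((530.5640258789062, -182.7078399658203), (122.00181579589844, 170.77940368652344), 77.4774169921875)
handle [ 440.8 -188.5   62. ] [ 525.2 -220.5   62. ] [ 482.2 -204.    65. ] -20.727096773361204
handle side [ 438.6 -187.9   62. ] [ 519.9 -215.2   62. ] [ 478.8 -199.    65. ] -18.540494144182
bag [441. 121.  40.]
roll [357. -23.  40.]
reel [553.  12.  40.]
modA [ 481. -395.   40.]
modB [ 689. -137.   40.]
[[ 0.894  0.447 -0.   ]
 [ 0.447 -0.894  0.   ]
 [ 0.    -0.    -1.   ]]
```

Stand yaw is about 16.5°. The lid and both driver spacings put the slot mouth at about (521,348,44), and the red grip at (596,284,136) fits the hole geometry. The scraper grip is about (480.5,-201.5), yaw about -19.6°. I'll go above it.

```bash
python3 -m jog '[{"delta_pos":[246,268,-67],"angular":[0,0,-0.806],"fingers":0.6},{"delta_pos":[246,268,-67],"angular":[0,0,-0.806],"fingers":0.6},{"delta_pos":[246,268,-67],"angular":[0,0,-0.806],"fingers":0.6},{"delta_pos":[246,268,-67],"angular":[0,0,-0.806],"fingers":0.6},{"delta_pos":[246,268,-67],"angular":[0,0,-0.806],"fingers":0.6},{"delta_pos":[246,268,-67],"angular":[0,0,-0.806],"fingers":0.6},{"delta_pos":[246,268,-67],"angular":[0,0,-0.806],"fingers":0.6},{"delta_pos":[246,268,-67],"angular":[0,0,-0.806],"fingers":0.6},{"delta_pos":[246,268,-67],"angular":[0,0,-0.806],"fingers":0.6}]' 40
python3 - <<'E'
from h import *
s,t=cap("side"),cap("top")
A=np.hstack([crop(t,(330,215,430,315),4),crop(s,(270,135,370,235),4)]);cv2.imwrite("pics/b.png",A)
e=ctrl.sense();print(e["eef_pos"],e["ee_rot"],e["joints"].round(2),proj(t,e["eef_pos"]),proj(s,e["eef_pos"]))
E
```

```text
time_s: 1.42
eef_pos: [480.3, -202.7, 150.4]
ee_rot: [0.0, 0.985, -0.171, 0.0]
force: [-0.3, -0.1, -0.4]
grip_width: 0.6
grip_force: 0.0
[ 480.30015906 -202.76292732  150.41408052] [ 1.95803648e-04  9.85240343e-01 -1.71176457e-01  2.21386184e-04] [-0.62  0.37  1.61 -0.    1.17  1.29] (np.float64(382.46178575920635), np.float64(272.5412106396284)) (np.float64(336.02955812032525), np.float64(167.8388708239239))
```

View pics/b.png

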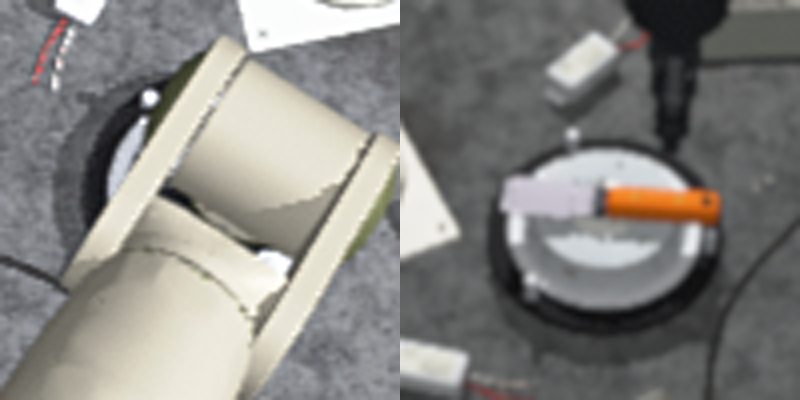

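The side view shows the fingers above the handle; the tips at crop (672,145) agree with the projected TCP. I'll go down.

```bash
python3 -m jog '[{"delta_pos":[0,1,-50],"angular":[0,0,0],"fingers":0.6},{"delta_pos":[0,1,-70],"angular":[0,0,0],"fingers":0.6},{"delta_pos":[0,1,-78],"angular":[0,0,0],"fingers":0.6},{"delta_pos":[0,1,-80],"angular":[0,0,0],"fingers":0.6},{"delta_pos":[0,1,-80],"angular":[0,0,0],"fingers":0.6}]' 40
```

```text
time_s: 2.15
eef_pos: [481.2, -201.0, 70.9]
ee_rot: [0.0, 0.985, -0.17, 0.001]
force: [0.1, -0.2, 0.7]
grip_width: 0.599
grip_force: 0.0
```

```bash
python3 -m jog '[{"delta_pos":[0,0,0],"angular":[0,0,0],"fingers":0.4},{"delta_pos":[0,0,0],"angular":[0,0,0],"fingers":0.2},{"delta_pos":[0,0,0],"angular":[0,0,0],"fingers":0.1},{"delta_pos":[0,0,0],"angular":[0,0,0],"fingers":0.1},{"delta_pos":[0,0,0],"angular":[0,0,0],"fingers":0.1},{"delta_pos":[0,0,0],"angular":[0,0,0],"fingers":0.1}]' 50
```

```text
time_s: 2.9
eef_pos: [480.8, -200.5, 70.1]
ee_rot: [-0.0, 0.985, -0.17, -0.0]
force: [-0.6, -0.0, -0.4]
grip_width: 0.103
grip_force: 0.0
```

```bash
python3 - <<'E'
from h import *
s,t=cap("side"),cap("top")
A=np.hstack([crop(t,(330,215,430,315),4),crop(s,(270,135,370,235),4)]);cv2.imwrite("pics/c.png",A)
e=ctrl.sense();p=e["eef_pos"];print(e["grip_width"],[np.array(proj(s,p+[0,0,dz])).round(1) for dz in(0,-17)])
E
```

```text
0.10112027991626227 [array([335.2, 184.6]), array([335. , 187.8])]
```

View pics/c.png

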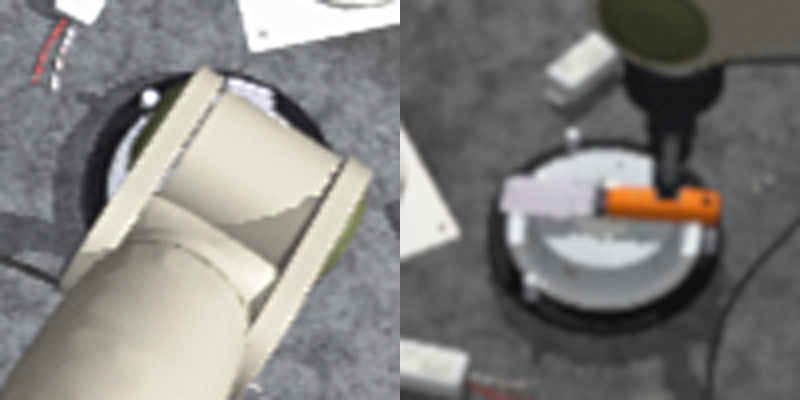

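The gripper closed to 0.10 with nothing between the pads and the scraper unmoved. The finger seems to end at crop (668,195), on top of the handle. I'll check with pixel profiles and a gentle probe.

```bash
python3 - <<'E'
from h import *
s=cap("side")
for u in(334,336,337,338,340): print(u,[tuple(int(x) for x in s["pixels"][v,u]) for v in range(176,194,1)])
print([np.round(x,1) for x in axis(mask(s,"orange",(280,150,370,220)))])
E
python3 -m jog '[{"delta_pos":[0,0,-2],"angular":[0,0,0],"fingers":0.1},{"delta_pos":[0,0,-2],"angular":[0,0,0],"fingers":0.1}]'
python3 -m jog '[{"delta_pos":[0,0,-2],"angular":[0,0,0],"fingers":0.1},{"delta_pos":[0,0,-2],"angular":[0,0,0],"fingers":0.1}]'
```

```text
334 [(60, 58, 57), (55, 53, 52), (49, 47, 45), (45, 42, 41), (39, 37, 36), (37, 39, 46), (53, 60, 77), (63, 74, 98), (61, 83, 129), (46, 97, 182), (27, 99, 201), (20, 85, 174), (12, 68, 144), (43, 70, 129), (94, 100, 123), (124, 123, 123), (131, 128, 124), (130, 127, 124)]
336 [(71, 69, 67), (68, 66, 64), (63, 61, 59), (63, 61, 60), (53, 51, 49), (39, 37, 35), (27, 25, 23), (25, 21, 23), (25, 44, 84), (24, 82, 168), (23, 98, 201), (18, 85, 175), (14, 70, 147), (41, 71, 132), (94, 99, 126), (124, 123, 124), (130, 128, 124), (129, 126, 123)]
337 [(76, 74, 72), (71, 69, 67), (67, 65, 63), (66, 64, 63), (56, 55, 52), (43, 41, 39), (31, 28, 26), (29, 26, 25), (29, 45, 84), (27, 83, 169), (22, 100, 202), (17, 85, 176), (12, 70, 147), (39, 70, 134), (86, 95, 125), (118, 118, 120), (125, 123, 119), (120, 118, 115)]
338 [(70, 69, 67), (65, 63, 62), (60, 58, 56), (59, 57, 54), (49, 47, 44), (38, 36, 33), (39, 37, 35), (45, 47, 47), (48, 63, 94), (39, 89, 171), (27, 101, 202), (17, 86, 176), (12, 70, 149), (31, 69, 134), (72, 85, 121), (105, 106, 112), (113, 112, 109), (113, 110, 108)]
340 [(53, 51, 49), (50, 49, 47), (40, 38, 37), (35, 32, 29), (35, 32, 30), (46, 53, 77), (62, 92, 152), (67, 117, 197), (65, 125, 209), (53, 123, 219), (31, 108, 213), (19, 89, 181), (11, 71, 151), (31, 69, 134), (76, 89, 123), (116, 117, 122), (137, 135, 132), (146, 143, 140)]
[array([336. , 185.9]), array([349. , 186.1]), array([321.9, 185.6]), np.int64(170)]
time_s: 3.3
eef_pos: [480.7, -200.5, 67.9]
ee_rot: [-0.0, 0.985, -0.17, -0.0]
force: [-1.0, 0.0, 0.1]
grip_width: 0.101
grip_force: 0.0
time_s: 3.55
eef_pos: [480.8, -200.5, 65.9]
ee_rot: [-0.0, 0.985, -0.17, -0.0]
force: [1.1, 0.2, -0.1]
grip_width: 0.102
grip_force: 0.0
```

```bash
for i in 1 2 3; do python3 -m jog '[{"delta_pos":[0,0,-2],"angular":[0,0,0],"fingers":0.1},{"delta_pos":[0,0,-2],"angular":[0,0,0],"fingers":0.1}]' | egrep 'eef|force'; done
python3 - <<'E'
from h import *
s=cap("side")
for u in(336,338): print(u,[int(s["pixels"][v,u,2]) for v in range(176,194,1)])
E
```

```text
eef_pos: [480.8, -200.5, 63.9]
force: [0.5, 0.6, 0.6]
grip_force: 0.0
eef_pos: [480.8, -200.5, 61.9]
force: [0.8, -0.8, 0.2]
grip_force: 0.0
eef_pos: [480.8, -200.5, 59.9]
force: [0.4, 0.5, -0.2]
grip_force: 0.0
336 [65, 67, 68, 65, 63, 60, 52, 39, 24, 24, 57, 111, 138, 133, 126, 124, 124, 122]
338 [63, 63, 65, 63, 58, 53, 44, 34, 38, 47, 70, 115, 141, 135, 121, 112, 109, 108]
```

```bash
for i in 1 2 3 4; do python3 -m jog '[{"delta_pos":[0,0,-2],"angular":[0,0,0],"fingers":0.1},{"delta_pos":[0,0,-2],"angular":[0,0,0],"fingers":0.1}]' | egrep 'eef|force:'; done
python3 - <<'E'
from h import *
s=cap("side")
for u in(334,336,338): print(u,[int(s["pixels"][v,u,2]) for v in range(176,194,1)])
print([np.round(x,1) for x in axis(mask(s,"orange",(280,150,370,220)))])
print(ctrl.sense())
E
```

```text
eef_pos: [480.8, -200.5, 57.9]
force: [-0.1, -0.7, 0.5]
grip_force: 0.0
eef_pos: [481.0, -200.6, 56.7]
force: [-1.6, 0.3, 7.2]
grip_force: 3.5
eef_pos: [481.1, -200.7, 56.6]
force: [-10.0, 5.4, 26.6]
grip_force: 13.7
eef_pos: [481.1, -200.7, 56.4]
force: [-16.7, 9.1, 47.4]
grip_force: 23.9
334 [28, 38, 45, 46, 42, 37, 35, 36, 50, 64, 74, 96, 120, 127, 123, 123, 124, 124]
336 [67, 68, 69, 71, 66, 64, 62, 48, 32, 21, 31, 68, 109, 127, 126, 124, 124, 122]
338 [63, 62, 62, 62, 59, 56, 52, 40, 32, 44, 62, 84, 114, 128, 120, 111, 110, 108]
[array([335.9, 185.8]), array([349. , 186.2]), array([321.9, 185.5]), np.int64(143)]
{'time_s': 5.4, 'joints': array([-6.19899705e-01,  4.90446671e-01,  1.69979889e+00, -7.42997749e-04,
        9.49716410e-01,  1.29273778e+00]), 'dq': array([ 0.00099792, -0.000949  , -0.00135082, -0.00055227, -0.00064878,
        0.00014923]), 'tau': array([ -1.06670771, -22.37882495, -16.48945749,   0.48168333,
        -4.93491858,  -0.02419331]), 'eef_pos': array([ 481.08942997, -200.69550894,   56.42700357]), 'ee_rot': array([ 6.26233639e-04,  9.85464937e-01, -1.69876728e-01,  6.03323619e-04]), 'force': array([-17.31132785,   9.16782139,  47.02714116]), 'wrist_torque': array([ 1.60710559,  3.00001732, -0.03825461]), 'grip_force': 23.846204448491335, 'grip_width': 0.101384635686348}
```

Contact comes only at TCP z≈56.7, so the fingertips seem to sit farther back than stated. I'll back off and check the fingers against a plain background, both shut and open.

```bash
python3 -m jog '[{"delta_pos":[0,0,60],"angular":[0,0,0],"fingers":0.1},{"delta_pos":[0,0,120],"angular":[0,0,0],"fingers":0.1},{"delta_pos":[0,0,165],"angular":[0,0,0],"fingers":0.1},{"delta_pos":[0,0,165],"angular":[0,0,0],"fingers":0.1},{"delta_pos":[0,0,165],"angular":[0,0,0],"fingers":0.1}]' | egrep "eef|width|force:"
cat > look.py <<'E'
from h import *
s=cap("side");p=ctrl.sense()["eef_pos"];Y=Rot.from_quat(np.roll(ctrl.sense()["ee_rot"],-1)).as_matrix()[:,1]
A=crop(s,(295,105,375,205),5)
for dz,col in((0,(0,0,255)),(-17,(0,255,0))):
    u=proj(s,p+[0,0,dz]);cv2.circle(A,(int((u[0]-295+.5)*5),int((u[1]-105+.5)*5)),3,col,1)
import sys;cv2.imwrite(sys.argv[1],A)
E
python3 look.py pics/d1.png
python3 -m jog '[{"delta_pos":[0,0,0],"angular":[0,0,0],"fingers":0.6},{"delta_pos":[0,0,0],"angular":[0,0,0],"fingers":0.6},{"delta_pos":[0,0,0],"angular":[0,0,0],"fingers":0.6}]' | egrep "eef|width|force:"
python3 look.py pics/d2.png
python3 -c "
import cv2,numpy as np;cv2.imwrite('pics/d.png',np.hstack([cv2.imread('pics/d1.png'),cv2.imread('pics/d2.png')]))"
```

```text
eef_pos: [480.5, -200.3, 216.1]
force: [-0.3, -0.1, -1.2]
grip_width: 0.098
grip_force: 0.0
eef_pos: [480.8, -200.5, 216.8]
force: [0.5, -0.4, 0.2]
grip_width: 0.6
grip_force: 0.0
```

View pics/d.png

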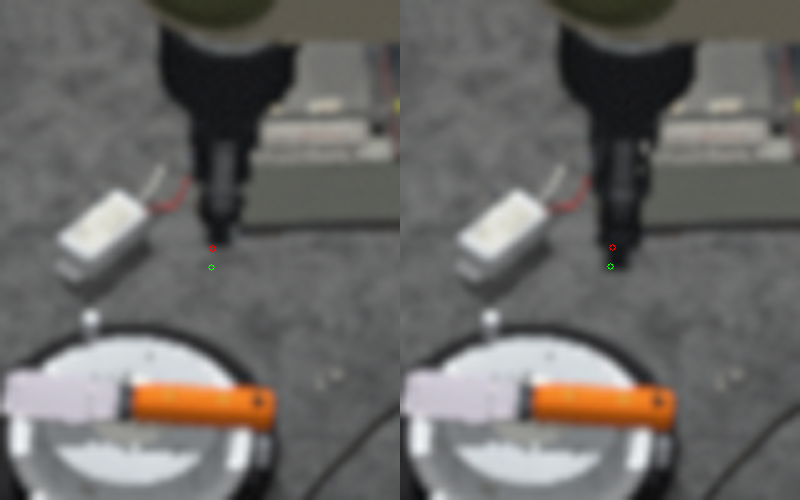

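The marks show the shut fingertips at crop (218,245), level with the red TCP mark and not 17 mm ahead of it. This agrees with the touch: tip contact on the handle top (z≈71) came at TCP 56.7. So the real tips are about 14 mm behind the reported TCP. I'll regrasp lower, feeling for contact.

```bash
python3 -m jog '[{"delta_pos":[0,-1,-60],"angular":[0,0,0],"fingers":0.6},{"delta_pos":[0,-1,-120],"angular":[0,0,0],"fingers":0.6},{"delta_pos":[0,-1,-155],"angular":[0,0,0],"fingers":0.6},{"delta_pos":[0,-1,-165],"angular":[0,0,0],"fingers":0.6},{"delta_pos":[0,-1,-170],"angular":[0,0,0],"fingers":0.6},{"delta_pos":[0,-1,-172],"angular":[0,0,0],"fingers":0.6},{"delta_pos":[0,-1,-172],"angular":[0,0,0],"fingers":0.6}]' 50| egrep "eef|width|force:"
python3 -m jog '[{"delta_pos":[0,0,-2],"angular":[0,0,0],"fingers":0.6},{"delta_pos":[0,0,-4],"angular":[0,0,0],"fingers":0.6},{"delta_pos":[0,0,-4],"angular":[0,0,0],"fingers":0.6}]'| egrep "eef|width|force:"
```

```text
eef_pos: [481.3, -201.8, 46.0]
force: [0.3, 0.5, -0.1]
grip_width: 0.597
grip_force: 0.0
eef_pos: [480.8, -201.5, 41.0]
force: [-0.1, 0.1, 0.6]
grip_width: 0.601
grip_force: 0.0
```

```bash
python3 -m jog '[{"delta_pos":[0,0,0],"angular":[0,0,0],"fingers":0.4},{"delta_pos":[0,0,0],"angular":[0,0,0],"fingers":0.2},{"delta_pos":[0,0,0],"angular":[0,0,0],"fingers":0.1},{"delta_pos":[0,0,0],"angular":[0,0,0],"fingers":0.1},{"delta_pos":[0,0,0],"angular":[0,0,0],"fingers":0.1}]' 60| egrep "eef|width|force:"
```

```text
eef_pos: [481.0, -201.7, 41.4]
force: [-0.5, 0.4, 5.4]
grip_width: 0.264
grip_force: 58.7
```

Gripped: width 0.264 is about 22 mm. I'll lift, carry and turn to a stand-off in front of the slot.

```bash
python3 -m jog '[{"delta_pos":[0,0,20],"angular":[0,0,0],"fingers":0.1},{"delta_pos":[0,0,70],"angular":[0,0,0],"fingers":0.1},{"delta_pos":[0,0,130],"angular":[0,0,0],"fingers":0.1},{"delta_pos":[-10,50,140],"angular":[0,0,0.1],"fingers":0.1},{"delta_pos":[-20,100,140],"angular":[0,0,0.2],"fingers":0.1},{"delta_pos":[-32,155,140],"angular":[0,0,0.3],"fingers":0.1},{"delta_pos":[-42,210,140],"angular":[0,0,0.4],"fingers":0.1},{"delta_pos":[-54,265,140],"angular":[0,0,0.5],"fingers":0.1},{"delta_pos":[-65,320,140],"angular":[0,0,0.6],"fingers":0.1},{"delta_pos":[-75,375,140],"angular":[0,0,0.63],"fingers":0.1}]' 60| egrep "time|eef|rot|width|force:"
python3 -m jog '[{"delta_pos":[-13,65,0],"angular":[0,0,0],"fingers":0.1},{"delta_pos":[-26,133,0],"angular":[0,0,0],"fingers":0.1},{"delta_pos":[-26,133,-40],"angular":[0,0,0],"fingers":0.1},{"delta_pos":[-26,133,-70],"angular":[0,0,0],"fingers":0.1},{"delta_pos":[-26,133,-90],"angular":[0,0,0],"fingers":0.1},{"delta_pos":[-26,133,-90],"angular":[0,0,0],"fingers":0.1},{"delta_pos":[-26,133,-90],"angular":[0,0,0],"fingers":0.1}]'| egrep "time|eef|rot|width|force:"
python3 - <<'E'
from h import *
s,t=cap("side"),cap("top")
A=np.hstack([crop(t,(140,230,260,350),3.3),crop(s,(340,280,460,400),3.3)]);cv2.imwrite("pics/e.png",A)
for n,c,b in(("top",t,(140,230,260,350)),("side",s,(340,250,460,400))):
    try:
        a=axis(mask(c,"orange",b));print(n,[np.round(x,1).tolist() for x in a])
    except Exception as e: print(n,e)
E
```

```text
time_s: 9.62
eef_pos: [405.0, 175.1, 180.9]
ee_rot: [-0.0, 0.99, 0.144, -0.0]
force: [1.3, 0.3, -1.2]
grip_width: 0.266
grip_force: 58.5
time_s: 10.5
eef_pos: [380.2, 306.6, 91.8]
ee_rot: [-0.0, 0.99, 0.143, 0.0]
force: [-0.8, -0.8, -1.4]
grip_width: 0.265
grip_force: 58.6
top [[208.0, 236.0], [nan, nan], [nan, nan], 1]
side [[427.9, 318.5], [437.9, 310.1], [420.5, 324.6], 171]h.py:26: RuntimeWarning: Degrees of freedom <= 0 for slice
  ys,xs=np.nonzero(m);P=np.c_[xs,ys].astype(float);c=P.mean(0);w,V=np.linalg.eigh(np.cov((P-c).T));a=V[:,1];s=(P-c)@a
  c *= np.true_divide(1, fact)
  c *= np.true_divide(1, fact)
```

View pics/e.png

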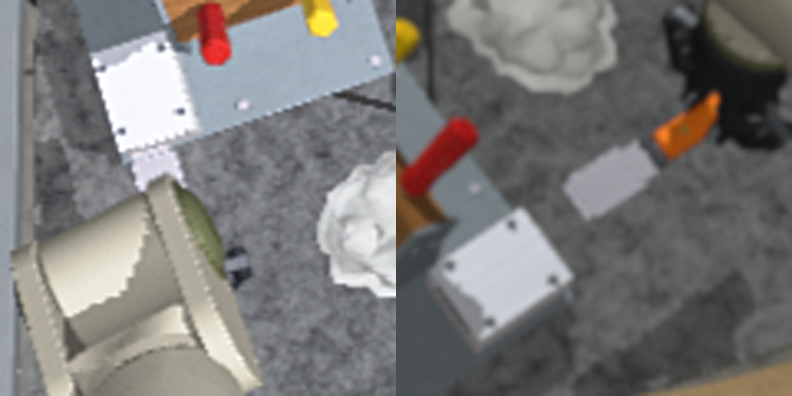

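Top view: the blade tip (crop 133–185, 150) is just short of the lid front. Side view: blade tip edge at (565,183)-(587,220), lid front corners at (520,210) and (573,275). I'll triangulate these.

```bash
python3 - <<'E'
from h import *
s,t=cap("side"),cap("top")
T=lambda u,v:(140+u/3.3-.35,230+v/3.3-.35)
S=lambda u,v:(340+(u-396)/3.3-.35,280+v/3.3-.35)
a=np.radians(16.5);X=np.array([np.cos(a),np.sin(a),0]);Y=np.array([-np.sin(a),np.cos(a),0])
f=lambda P:(P.round(1),"xs %.1f ys %.1f"%(P@X,P@Y))
tip,r=tri(t,T(154,151),s,S(576,201.5));print("tip",f(tip),r)
for z in(108,111,114):
    print(z,"tip top",f(onz(t,T(154,151),z)),"tip side",f(onz(s,S(576,201.5),z)),"rear side",f(onz(s,S(638.5,157.5),z)))
    h=onz(s,S(638.5,157.5),z)-onz(s,S(576,201.5),z);print("yaw blade",np.degrees(np.arctan2(-h[1],-h[0])),np.linalg.norm(h))
m=lambda c,k,l:None
print("lid front top",f(onz(t,T(123,158),54)),f(onz(t,T(200,132),54)))
print("lid front side",f(onz(s,S(520,209),54)),f(onz(s,S(575,277),54)))
print("lid back side",f(onz(s,S(432,270),54)),f(onz(s,S(486,338),54)))
print("lid back top",f(onz(t,T(92,58),54)),f(onz(t,T(172,38),54)))
# blade mask edges in side view
g=s["pixels"].astype(int);b=(g.min(2)>120)&(abs(g[...,0]-g[...,2])<40);k=np.zeros(b.shape,np.uint8);k[318:350,388:424]=b[318:350,388:424]
P=cv2.findContours(k,0,1)[0];P=max(P,key=len)[:,0];W=np.array([onz(s,p,111)[:2] for p in P],np.float32);print(cv2.minAreaRect(W))
E
```

```text
tip (array([501.8, 339.3, 108.6]), 'xs 577.5 ys 182.8') [np.float64(2.1520810148019716), np.float64(2.1520810148017677)]
108 tip top (array([503.5, 338.1, 108. ]), 'xs 578.8 ys 181.1') tip side (array([500. , 340.5, 108. ]), 'xs 576.1 ys 184.5') rear side (array([440. , 321.5, 108. ]), 'xs 513.1 ys 183.3')
yaw blade 17.615280465568784 62.946526947355785
111 tip top (array([503. , 337.4, 111. ]), 'xs 578.1 ys 180.6') tip side (array([500.7, 341.4, 111. ]), 'xs 577.1 ys 185.1') rear side (array([440.9, 322.4, 111. ]), 'xs 514.3 ys 183.9')
yaw blade 17.61528046556874 62.79154610205675
114 tip top (array([502.5, 336.8, 114. ]), 'xs 577.5 ys 180.2') tip side (array([501.5, 342.2, 114. ]), 'xs 578.1 ys 185.7') rear side (array([441.8, 323.3, 114. ]), 'xs 515.4 ys 184.5')
yaw blade 17.615280465568727 62.63656525675777
lid front top (array([507.2, 376.7,  54. ]), 'xs 593.3 ys 217.1') (array([527.1, 309.6,  54. ]), 'xs 593.3 ys 147.2')
lid front side (array([531.4, 317.8,  54. ]), 'xs 599.8 ys 153.8') (array([509.4, 382.3,  54. ]), 'xs 597.0 ys 221.9')
lid back side (array([615.2, 344.2,  54. ]), 'xs 687.6 ys 155.3') (array([592.6, 406.7,  54. ]), 'xs 683.7 ys 221.7')
lid back top (array([597.5, 404.5,  54. ]), 'xs 687.7 ys 218.1') (array([612.3, 334.1,  54. ]), 'xs 682.0 ys 146.4')
((468.768798828125, 332.4691467285156), (72.43458557128906, 39.231056213378906), 13.45042896270752)
```

The blade is about 2 mm right of the lid centre in both views, with its yaw within a degree. I'll shift it and calibrate height by touching the blade on the lid top (54 mm).

```bash
python3 -m jog '[{"delta_pos":[42.5,15,0],"angular":[0,0,0.008],"fingers":0.1},{"delta_pos":[42.5,15,-25],"angular":[0,0,0.008],"fingers":0.1},{"delta_pos":[42.5,15,-45],"angular":[0,0,0.008],"fingers":0.1},{"delta_pos":[42.5,15,-48],"angular":[0,0,0.008],"fingers":0.1},{"delta_pos":[42.5,15,-48],"angular":[0,0,0.008],"fingers":0.1},{"delta_pos":[42.5,15,-48],"angular":[0,0,0.008],"fingers":0.1}]'| egrep "time|eef|rot|width|force:"
for i in 1 2 3 ; do python3 -m jog '[{"delta_pos":[0,0,-2],"angular":[0,0,0],"fingers":0.1},{"delta_pos":[0,0,-2],"angular":[0,0,0],"fingers":0.1}]' | egrep 'eef|force:'; done
python3 -c "
from rig import ctrl;print(ctrl.sense()['wrist_torque'])"
```

```text
time_s: 11.45
eef_pos: [422.8, 321.7, 44.1]
ee_rot: [-0.0, 0.989, 0.147, 0.001]
force: [-0.5, -0.9, -0.8]
grip_width: 0.26
grip_force: 58.6
eef_pos: [422.4, 321.5, 41.2]
force: [-0.0, 0.6, -0.9]
grip_force: 58.6
eef_pos: [422.3, 321.4, 39.0]
force: [1.0, 0.1, -0.9]
grip_force: 58.6
eef_pos: [422.3, 321.4, 36.9]
force: [0.1, -0.8, -1.2]
grip_force: 58.6
[-0.06404643  0.00399442 -0.0054246 ]
```

```bash
for i in 1 2 3 4 5 ; do python3 -m jog '[{"delta_pos":[0,0,-1],"angular":[0,0,0],"fingers":0.1},{"delta_pos":[0,0,-1],"angular":[0,0,0],"fingers":0.1}]' | egrep 'eef|force:'|head -2; python3 -c "
from rig import ctrl;print(ctrl.sense()['wrist_torque'].round(2))"; done
```

```text
eef_pos: [422.4, 321.5, 36.1]
force: [-0.8, -0.5, 0.8]
[ 0.02 -0.01  0.04]
eef_pos: [422.4, 321.5, 35.2]
force: [-0.2, 0.2, 1.5]
[-0.02 -0.08 -0.01]
eef_pos: [422.5, 321.5, 34.3]
force: [-1.6, -0.8, 2.9]
[-0.02 -0.1  -0.03]
eef_pos: [422.6, 321.4, 33.2]
force: [0.0, -2.2, 3.8]
[-0.19 -0.33 -0.19]
eef_pos: [422.6, 321.4, 32.1]
force: [-0.3, -2.2, 3.6]
[-0.23 -0.47 -0.22]
```

```bash
python3 -m jog '[{"delta_pos":[0,0,6],"angular":[0,0,0],"fingers":0.1},{"delta_pos":[0,0,6],"angular":[0,0,0],"fingers":0.1}]' | egrep 'eef|force:'|head -2; for i in 1 2 3 4 5 ; do python3 -m jog '[{"delta_pos":[0,0,-1],"angular":[0,0,0],"fingers":0.1},{"delta_pos":[0,0,-1],"angular":[0,0,0],"fingers":0.1}]' | egrep 'eef|force:'|head -2; done
```

```text
eef_pos: [422.1, 321.5, 38.2]
force: [-0.7, 0.0, -0.9]
eef_pos: [422.0, 321.4, 36.7]
force: [-0.5, 0.8, -1.4]
eef_pos: [422.3, 321.4, 35.9]
force: [0.4, 0.5, -0.6]
eef_pos: [422.3, 321.4, 35.0]
force: [0.5, 0.3, -0.2]
eef_pos: [422.4, 321.5, 34.1]
force: [-0.4, -0.1, -0.2]
eef_pos: [422.4, 321.5, 33.2]
force: [-1.6, 0.2, 0.5]
```

Contact was first at TCP z≈36.4, and after pressing it is about 35, so the blade pitched up by about 1°. I'll compensate with a small nose-down turn, back out and drop to slot height (TCP about 25).

```bash
python3 -m jog '[{"delta_pos":[0,0,4],"angular":[0,0,0],"fingers":0.1},{"delta_pos":[-38.3,-11.5,4],"angular":[0,0,0],"fingers":0.1},{"delta_pos":[-38.3,-11.5,-4],"angular":[-0.005,0.017,0],"fingers":0.1},{"delta_pos":[-38.3,-11.5,-8],"angular":[-0.005,0.017,0],"fingers":0.1},{"delta_pos":[-38.3,-11.5,-8],"angular":[-0.005,0.017,0],"fingers":0.1},{"delta_pos":[-38.3,-11.5,-8],"angular":[-0.005,0.017,0],"fingers":0.1}]' 80| egrep "time|eef|rot|width|force:"
python3 - <<'E'
from h import *
s,t=cap("side"),cap("top")
A=np.hstack([crop(t,(150,230,230,310),5),crop(s,(355,300,435,380),5)]);cv2.imwrite("pics/f.png",A)
E
```

```text
time_s: 15.7
eef_pos: [384.5, 310.1, 25.1]
ee_rot: [0.001, 0.989, 0.147, -0.009]
force: [0.3, -0.1, -1.6]
grip_width: 0.257
grip_force: 83.5
```

View pics/f.png

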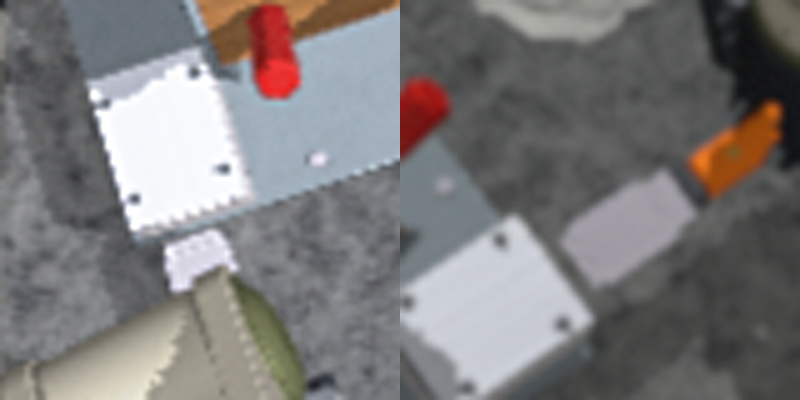

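The blade is aligned in front of the mouth. In both views (tip mid at (195,238) and (578,262)) it sits about 1.4 mm too far left, so I'll shift 1 mm right and feed in.

```bash
python3 -m jog '[{"delta_pos":[5.0,0.5,0],"angular":[0,0,0],"fingers":0.1},{"delta_pos":[11.7,2.5,0],"angular":[0,0,0],"fingers":0.1},{"delta_pos":[17.4,4.2,0],"angular":[0,0,0],"fingers":0.1},{"delta_pos":[23.2,5.9,0],"angular":[0,0,0],"fingers":0.1},{"delta_pos":[23.2,5.9,0],"angular":[0,0,0],"fingers":0.1}]'| egrep "time|eef|width|force:"; python3 -c "
from rig import ctrl;print(ctrl.sense()['wrist_torque'].round(2))"
```

```text
time_s: 16.42
eef_pos: [407.6, 315.9, 25.0]
force: [-0.5, -0.3, -0.9]
grip_width: 0.255
grip_force: 83.5
[0.02 0.04 0.  ]
```

```bash
python3 -m jog '[{"delta_pos":[7.7,2.3,0],"angular":[0,0,0],"fingers":0.1},{"delta_pos":[15.3,4.6,0],"angular":[0,0,0],"fingers":0.1},{"delta_pos":[23,6.9,0],"angular":[0,0,0],"fingers":0.1},{"delta_pos":[23,6.9,0],"angular":[0,0,0],"fingers":0.1}]'| egrep "time|eef|width|force:"; python3 -c "
from rig import ctrl;print(ctrl.sense()['wrist_torque'].round(2))"
```

```text
time_s: 16.92
eef_pos: [430.8, 322.8, 25.0]
force: [-0.6, 0.4, -0.7]
grip_width: 0.257
grip_force: 83.5
[-0.    0.02  0.01]
```

```bash
python3 -m jog '[{"delta_pos":[7.7,2.3,0],"angular":[0,0,0],"fingers":0.1},{"delta_pos":[15.3,4.6,0],"angular":[0,0,0],"fingers":0.1},{"delta_pos":[23,6.9,0],"angular":[0,0,0],"fingers":0.1},{"delta_pos":[23,6.9,0],"angular":[0,0,0],"fingers":0.1}]'| egrep "time|eef|width|force:"; python3 -c "
from rig import ctrl;print(ctrl.sense()['wrist_torque'].round(2))"
```

```text
time_s: 17.42
eef_pos: [453.8, 329.7, 25.0]
force: [0.4, -1.1, -1.6]
grip_width: 0.258
grip_force: 83.5
[0.01 0.07 0.04]
```

```bash
python3 -m jog '[{"delta_pos":[4.8,1.4,0],"angular":[0,0,0],"fingers":0.1},{"delta_pos":[8.6,2.6,0],"angular":[0,0,0],"fingers":0.1},{"delta_pos":[8.6,2.6,0],"angular":[0,0,0],"fingers":0.1}]'| egrep "time|eef|force:"
for i in 1 2 3; do python3 -m jog '[{"delta_pos":[1.9,0.6,0],"angular":[0,0,0],"fingers":0.1},{"delta_pos":[1.9,0.6,0],"angular":[0,0,0],"fingers":0.1}]'| egrep "time|eef|force:"|head -3;done
```

```text
time_s: 17.8
eef_pos: [462.1, 332.3, 25.1]
force: [-0.3, -0.8, -2.8]
grip_force: 83.5
time_s: 18.05
eef_pos: [463.8, 332.9, 25.1]
force: [0.4, -0.9, -0.9]
time_s: 18.3
eef_pos: [465.8, 333.5, 25.1]
force: [-0.0, 0.5, -0.8]
time_s: 18.55
eef_pos: [466.2, 333.7, 24.8]
force: [-5.7, -3.7, 0.1]
```

Contact is at shoulder xs≈597, exactly the measured mouth. I'll give a small extra push, then release and lift.

```bash
python3 -m jog '[{"delta_pos":[1,0.3,0],"angular":[0,0,0],"fingers":0.1},{"delta_pos":[1,0.3,0],"angular":[0,0,0],"fingers":0.1},{"delta_pos":[0,0,0],"angular":[0,0,0],"fingers":0.35},{"delta_pos":[0,0,0],"angular":[0,0,0],"fingers":0.55},{"delta_pos":[0,0,0],"angular":[0,0,0],"fingers":0.55},{"delta_pos":[0,0,0],"angular":[0,0,0],"fingers":0.55},{"delta_pos":[0,0,30],"angular":[0,0,0],"fingers":0.55},{"delta_pos":[-5,0,80],"angular":[0,0,0],"fingers":0.55},{"delta_pos":[-15,0,140],"angular":[0,0,0],"fingers":0.55},{"delta_pos":[-30,0,190],"angular":[0,0,0],"fingers":0.55}]'| egrep "time|eef|rot|width|force:"
python3 - <<'E'
from h import *
s,t=cap("side"),cap("top")
a=axis(mask(s,"orange",(360,260,450,380)));print([np.round(x,1).tolist() for x in a])
f,b=(a[1],a[2]) if a[1][0]<a[2][0] else (a[2],a[1])
c,e,g=(onz(s,p,46) for p in(a[0],f,b));print("centre",c,"front",e,"back",g,np.degrees(np.arctan2(*(e-g)[1::-1])),np.linalg.norm(e-g))
X=np.array([np.cos(.288),np.sin(.288),0]);print("xs centre",c@X,"len back xs",g@X)
r=axis(mask(s,"red",(335,305,380,345)));q=axis(mask(t,"red",(180,215,225,265)));print(r[0],q[0],tri(t,q[0],s,r[0]))
print([tri(t,q[i],s,r[j])[0].round(1) for i,j in((1,1),(2,2),(1,2),(2,1))],ctrl.sense()["joints"].round(2))
E
```

```text
time_s: 19.8
eef_pos: [437.5, 334.0, 217.5]
ee_rot: [0.001, 0.989, 0.147, -0.008]
force: [0.8, 0.4, 0.3]
grip_width: 0.549
grip_force: 0.0
[[401.9, 344.1], [415.0, 335.4], [389.5, 352.3], 272]
centre [467.72770402 337.50797594  46.        ] front [507.50571327 348.74835068  46.        ] back [425.01245571 325.4376032   46.        ] 15.779103897448541 85.72355854645828
xs centre 544.3279409828322 len back xs 499.9435584094044
[352.48847926 327.12442396] [204.1119403  239.60447761] (array([595.94354009, 283.78276831, 135.98858929]), [np.float64(1.3585098437120169), np.float64(1.3585098437118919)])
[array([591. , 282.5, 211.9]), array([602.3, 285.8,  53.4]), array([625.9, 293. , 110.3]), array([567.6, 275.1, 160. ])] [0.44 0.37 1.4  0.   1.37 1.71]
```

The scraper is home: its handle centre is at xs≈544 and the fingers are clear. The red grip still measures (596,284,136). Now I'll get the driver's axis direction from the two image lines.

```bash
cat > ax.py <<'E'
from h import *
def line(c,m):
    ys,xs=np.nonzero(m);vx,vy,x,y=cv2.fitLine(np.c_[xs,ys].astype(np.float32),cv2.DIST_L2,0,.01,.01).ravel()
    r=cv2.minAreaRect(np.c_[xs,ys].astype(np.float32))
    a=ray(c,x,y)[1];b=ray(c,x+20*vx,y+20*vy)[1];n=np.cross(a,b);return n/np.linalg.norm(n),r
if __name__=="__main__":
    s,t=cap("side"),cap("top")
    for k,bt,bs in(("red",(180,215,225,265),(335,305,380,345)),("yellow",(222,210,260,255),(315,280,350,315))):
        n1,r1=line(t,mask(t,k,bt));n2,r2=line(s,mask(s,k,bs));d=np.cross(n1,n2);d/=np.linalg.norm(d);d*=-np.sign(d[2])
        print(k,d.round(3),"tilt",np.degrees(np.arccos(-d[2])).round(1),"yaw",np.degrees(np.arctan2(d[1],d[0])).round(1),r1,r2)
E
python3 ax.py
```

```text
red [ 0.656  0.205 -0.726] tilt 43.4 yaw 17.4 ((204.01600646972656, 239.5880126953125), (17.62021827697754, 7.870960235595703), 79.69515228271484) ((352.2027282714844, 327.2837829589844), (8.526466369628906, 28.315160751342773), 43.15238952636719)
yellow [ 0.682  0.207 -0.701] tilt 45.5 yaw 16.9 ((235.2921142578125, 230.4325714111328), (19.862590789794922, 8.16989517211914), 77.00537872314453) ((332.97064208984375, 298.4722595214844), (10.057014465332031, 31.907798767089844), 43.36341857910156)
```

```bash
python3 -m jog '[{"delta_pos":[10,-10,18],"angular":[0.035,-0.117,0],"fingers":0.55},{"delta_pos":[30,-25,18],"angular":[0.07,-0.234,0],"fingers":0.55},{"delta_pos":[50,-45,18],"angular":[0.105,-0.351,0],"fingers":0.55},{"delta_pos":[65,-60,18],"angular":[0.14,-0.468,0],"fingers":0.55},{"delta_pos":[78,-75,18],"angular":[0.175,-0.585,0],"fingers":0.55},{"delta_pos":[78,-75,18],"angular":[0.207,-0.687,0],"fingers":0.55},{"delta_pos":[78,-75,18],"angular":[0.207,-0.687,0],"fingers":0.55},{"delta_pos":[78,-75,18],"angular":[0.207,-0.687,0],"fingers":0.55}]'| egrep "time|eef|rot|width|force:"
python3 - <<'E'
from h import *
s,t=cap("side"),cap("top");e=ctrl.sense();R=Rot.from_quat(np.roll(e["ee_rot"],-1)).as_matrix();p=e["eef_pos"];d=R[:,2];print(d,R[:,1],e["joints"].round(2))
out=[]
for c,b in((t,(160,185,260,285)),(s,(310,260,410,360))):
    A=crop(c,b,4)
    for k,col in((0,(0,0,255)),(-14,(0,255,0)),(-33,(255,0,0))):
        u=proj(c,p+k*d);cv2.circle(A,(int((u[0]-b[0]+.5)*4),int((u[1]-b[1]+.5)*4)),3,col,1)
    out.append(A)
cv2.imwrite("pics/g.png",np.hstack(out))
E
```

```text
time_s: 21.0
eef_pos: [515.9, 259.2, 232.8]
ee_rot: [-0.049, 0.929, 0.139, 0.338]
force: [-0.6, -0.6, 0.5]
grip_width: 0.55
grip_force: 0.0
[ 0.6160166   0.18589934 -0.76548349] [ 0.29113167 -0.956681    0.00195377] [0.25 0.1  1.89 0.06 0.45 1.48]
```

View pics/g.png

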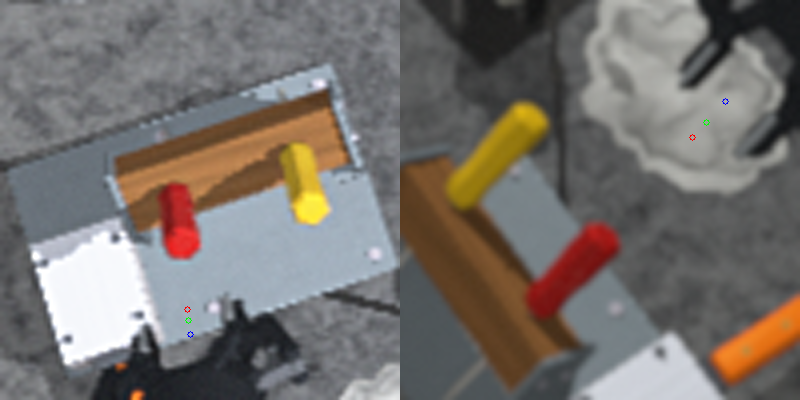

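The side view shows fingertips at (688,85) and (745,155) in the crop. The top view shows them at (138,324) and (232,299). I'll triangulate them to get the real tip position relative to the reported TCP.

```bash
python3 - <<'E'
from h import *
s,t=cap("side"),cap("top");e=ctrl.sense();R=Rot.from_quat(np.roll(e["ee_rot"],-1)).as_matrix();p=e["eef_pos"]
T=lambda u,v:(160+u/4-.4,185+v/4-.4)
S=lambda u,v:(310+(u-400)/4-.4,260+v/4-.4)
L=tri(t,T(138,324),s,S(745,155));Rr=tri(t,T(232,299),s,S(688,85))
for q in(L,Rr,((L[0]+Rr[0])/2,0)): print(q[0].round(1),q[1],"tool frame",(R.T@(q[0]-p)).round(1),"world",(q[0]-p).round(1))
# red handle free-end centre & axis point
r=axis(mask(s,"red",(335,305,380,345)));q=axis(mask(t,"red",(180,215,225,265)));G=tri(t,q[0],s,r[0]);print("G",G, "tool frame",(R.T@(G[0]-p)).round(1))
E
```

```text
[500.6 287.5 260.9] [np.float64(3.298246293943275), np.float64(3.298246293943301)] tool frame [ 12.9 -31.4 -25.4] world [-15.3  28.3  27.7]
[514.6 230.5 251.1] [np.float64(4.625184552964687), np.float64(4.62518455296459)] tool frame [  4.2  27.2 -19.9] world [ -1.3 -28.8  17.9]
[507.6 259.  256. ] 0 tool frame [  8.5  -2.1 -22.6] world [-8.3 -0.3 22.8]
G (array([595.98990616, 283.84793216, 135.77872139]), [np.float64(1.2675828884810738), np.float64(1.2675828884811826)]) tool frame [  1.4  -0.4 128.5]
```

The tip midpoint is at tool z≈-22 with the jaws at 0.55, so the offset lies along the tool axis. The handle centre is on the tool axis (x 1.4, y -0.4) and 128 mm ahead. I'll advance about 158 mm along the axis and grip.

```bash
python3 -m jog '[{"delta_pos":[30,9,-38],"angular":[0,0,0],"fingers":0.6},{"delta_pos":[55,16.6,-68.4],"angular":[0,0,0],"fingers":0.6},{"delta_pos":[61.5,18.6,-76.5],"angular":[0,0,0],"fingers":0.6},{"delta_pos":[61.5,18.6,-76.5],"angular":[0,0,0],"fingers":0.6}]'| egrep "time|eef|force:"
python3 -m jog '[{"delta_pos":[9,2.7,-11.2],"angular":[0,0,0],"fingers":0.6},{"delta_pos":[18,5.4,-22.4],"angular":[0,0,0],"fingers":0.6},{"delta_pos":[27,8.1,-33.5],"angular":[0,0,0],"fingers":0.6},{"delta_pos":[35.8,10.8,-44.4],"angular":[0,0,0],"fingers":0.6},{"delta_pos":[35.8,10.8,-44.4],"angular":[0,0,0],"fingers":0.6}]'| egrep "time|eef|rot|width|force:"
python3 - <<'E'
from h import *
s=cap("side");e=ctrl.sense();R=Rot.from_quat(np.roll(e["ee_rot"],-1)).as_matrix();p=e["eef_pos"]
y=axis(mask(s,"yellow",(315,280,350,315)));print(y[0],(R.T@(np.array([595.9,283.8,136])-p)).round(1))
cv2.imwrite("pics/hh.png",crop(s,(310,270,410,370),5))
E
```

```text
time_s: 21.7
eef_pos: [577.0, 277.7, 156.7]
force: [0.1, -0.2, -0.2]
grip_force: 0.0
time_s: 22.32
eef_pos: [613.0, 288.4, 110.8]
ee_rot: [-0.049, 0.929, 0.138, 0.338]
force: [-0.4, -0.9, 0.0]
grip_width: 0.6
grip_force: 0.0
[333.69395018 297.99644128] [  2.2  -0.4 -30. ]
```

View pics/hh.png

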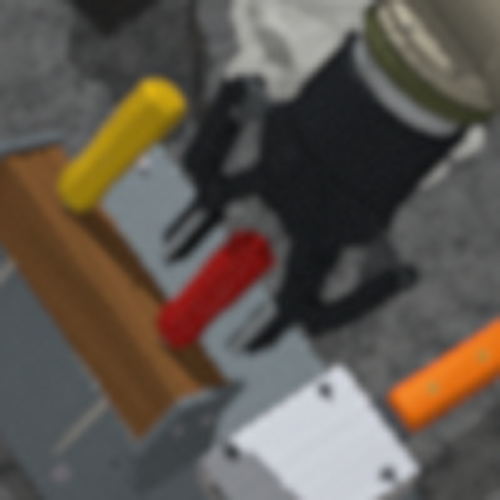

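The fingers straddle the red handle symmetrically: tips at (175,255) and (240,345), handle axis through their midpoint. That was my tenth and last picture. I'll go 8 mm deeper and close.

```bash
python3 -m jog '[{"delta_pos":[4.9,1.5,-6.1],"angular":[0,0,0],"fingers":0.6},{"delta_pos":[4.9,1.5,-6.1],"angular":[0,0,0],"fingers":0.6},{"delta_pos":[4.9,1.5,-6.1],"angular":[0,0,0],"fingers":0.4},{"delta_pos":[4.9,1.5,-6.1],"angular":[0,0,0],"fingers":0.2},{"delta_pos":[4.9,1.5,-6.1],"angular":[0,0,0],"fingers":0.1},{"delta_pos":[4.9,1.5,-6.1],"angular":[0,0,0],"fingers":0.1},{"delta_pos":[4.9,1.5,-6.1],"angular":[0,0,0],"fingers":0.1}]' 70| egrep "time|eef|rot|width|force:"
python3 -c "
from rig import ctrl;print(ctrl.sense()['wrist_torque'].round(2))"
```

```text
time_s: 23.25
eef_pos: [617.8, 289.9, 106.4]
ee_rot: [-0.05, 0.929, 0.138, 0.339]
force: [-2.2, -1.4, 3.2]
grip_width: 0.266
grip_force: 68.5
[-0.27  0.24 -0.14]
```

Gripped. I'll draw it out along the axis.

```bash
python3 -m jog '[{"delta_pos":[-6,-1.8,7.7],"angular":[0,0,0],"fingers":0.1},{"delta_pos":[-18,-5.5,23],"angular":[0,0,0],"fingers":0.1},{"delta_pos":[-18,-5.5,23],"angular":[0,0,0],"fingers":0.1}]'| egrep "time|eef|width|force:"
python3 -m jog '[{"delta_pos":[-12,-3.7,15.3],"angular":[0,0,0],"fingers":0.1},{"delta_pos":[-25,-7.5,31],"angular":[0,0,0],"fingers":0.1},{"delta_pos":[-40,-12,49],"angular":[0,0,0],"fingers":0.1},{"delta_pos":[-55,-16.5,68.5],"angular":[0,0,0],"fingers":0.1},{"delta_pos":[-70,-21,87],"angular":[0,0,0],"fingers":0.1},{"delta_pos":[-75,-22.5,94],"angular":[0,0,0],"fingers":0.1},{"delta_pos":[-75,-22.5,94],"angular":[0,0,0],"fingers":0.1},{"delta_pos":[-75,-22.5,94],"angular":[0,0,0],"fingers":0.1}]'| egrep "time|eef|width|force:"
python3 - <<'E'
from h import *
s,t=cap("side"),cap("top")
for c,b in((s,(300,240,430,340)),(t,(150,215,260,330))):
    a=axis(mask(c,"red",b));print([np.round(x,1).tolist() for x in a])
    a=axis(mask(c,"yellow",(315,280,350,315) if c is s else (222,210,260,255)));print("y",a[0])
E
```

```text
time_s: 23.62
eef_pos: [598.6, 284.3, 129.2]
force: [-2.5, -1.6, -2.3]
grip_width: 0.264
grip_force: 68.9
time_s: 24.62
eef_pos: [524.9, 261.9, 222.2]
force: [0.1, -0.8, -0.5]
grip_width: 0.262
grip_force: 70.2
[[388.1, 288.1], [397.7, 277.8], [378.0, 299.0], 218]
y [333.64893617 298.0248227 ]
[[205.9, 264.3], [206.2, 255.9], [205.6, 273.1], 125]
y [235.31578947 230.17105263]
```

The red driver is out (its mask moved with the gripper) and the yellow is unmoved. Now I'll locate the lamp centre and screw, with the scraper gone.

```bash
python3 - <<'E'
from h import *
s,t=cap("side"),cap("top")
for n,c,b in(("top",t,(345,225,425,305)),("side",s,(288,160,358,222))):
    x0,y0,x1,y1=b;g=c["pixels"].min(2)
    for thr in(120,160,190):
        k=np.zeros_like(g);k[y0:y1,x0:x1]=g[y0:y1,x0:x1]>thr
        nn,l,st,ce=cv2.connectedComponentsWithStats(k);i=1+np.argmax(st[1:,4]);m=(l==i).astype(np.uint8)
        H=cv2.convexHull(max(cv2.findContours(m,0,1)[0],key=len))[:,0]
        X=np.array([onz(c,p,47)[:2] for p in H],np.float32);e=cv2.fitEllipse(X);print(n,thr,st[i],np.round(e[0],1),np.round(e[1],1))
    # dark nest outer outline on z=20
    gm=c["pixels"].max(2);k=np.zeros_like(g);k[y0:y1,x0:x1]=(gm[y0:y1,x0:x1]<45);nn,l,st,ce=cv2.connectedComponentsWithStats(k);m=(l==1+np.argmax(st[1:,4])).astype(np.uint8)
    X=np.array([onz(c,p,20)[:2] for p in cv2.convexHull(max(cv2.findContours(m,0,1)[0],key=len))[:,0]],np.float32);e=cv2.fitEllipse(X);print(n,"nest",np.round(e[0],1),np.round(e[1],1))
    u,v=proj(c,(525,-190,51));u,v=int(u),int(v);print(u,v);print(g[v-9:v+10,u-9:u+10])
E
```

```text
top 120 [ 357  237   54   55 2261] [ 523.3 -218.3] [156.1 166.9]
top 160 [ 357  238   54   53 2062] [ 520.5 -219.8] [153.8 158.3]
top 190 [ 358  238   52   53 1926] [ 520.4 -220.5] [151.1 157.6]
top nest [ 525.8 -221.8] [186.7 192.6]
372 262
[[167 146 136 161 231 241 240 237 238 237 238 239 238 239 239 238 237 237
  241]
 [156 133 120 195 239 241 239 238 238 238 238 238 240 240 239 238 238 243
  252]
 [141 118 138 224 241 239 239 238 237 239 240 240 241 242 232 239 254 254
  254]
 [136 123 180 237 241 240 239 238 239 239 239 235 240 240 241 253 254 254
  253]
 [128 120 205 241 241 238 238 240 239 239 239 216 227 242 251 253 253 253
  253]
 [129 125 224 243 240 238 239 239 240 239 241 240 237 250 254 253 253 253
  253]
 [128 138 233 243 241 240 240 239 239 238 240 242 241 252 254 253 253 253
  253]
 [123 148 233 244 240 239 240 240 240 239 239 242 243 252 254 253 253 253
  253]
 [124 155 235 244 239 240 241 242 241 241 241 240 246 253 254 253 252 250
  252]
 [131 161 235 244 241 242 242 241 241 241 240 209 240 254 254 250 244 242
  246]
 [134 165 237 244 241 241 241 241 241 242 241 21
[... 1762 characters left out ...]
 195 196 205 208 208 211 212 212 208 199 182
  182]
 [205 204 205 205 206 206 206 205 205 208 210 211 210 210 209 208 205 197
  197]
 [204 203 204 204 205 206 207 206 206 208 209 210 209 208 208 207 207 206
  202]
 [202 203 203 204 204 205 205 204 204 206 207 208 208 207 207 206 205 200
  190]
 [189 197 200 201 202 203 204 203 204 206 206 207 206 203 202 199 189 175
  157]
 [156 169 176 184 190 194 195 197 199 201 202 202 196 185 178 171 153 135
  122]
 [120 130 139 150 158 165 169 172 172 174 176 173 163 150 138 131 123 116
  114]
 [105 112 118 123 124 127 132 133 133 133 131 131 127 121 119 117 116 116
  115]
 [103 111 117 119 117 117 118 118 117 117 117 117 117 119 119 119 118 117
  116]]
```

```bash
python3 - <<'E'
from h import *
s,t=cap("side"),cap("top")
def cc(P):
    A=2*(P[1:]-P[0]);b=(P[1:]**2).sum(1)-(P[0]**2).sum();c=np.linalg.solve(A,b);return c,np.linalg.norm(P-c,axis=1)
for n,c,pts in(("top",t,[(367.3,239.2),(413.3,261.7),(370.9,289.5)]),("side",s,[(313,168.9),(302.7,208),(347.6,195)])):
    g=c["pixels"].min(2).astype(float);Q=[]
    for u,v in pts:
        u0,v0=int(round(u)),int(round(v));w=g[v0-3:v0+4,u0-3:u0+4];w=np.clip(w-100,0,None);yy,xx=np.mgrid[v0-3:v0+4,u0-3:u0+4];Q.append((( w*xx).sum()/w.sum(),(w*yy).sum()/w.sum()))
    print(n,np.round(Q,1).tolist(),cc(np.array([onz(c,q,42)[:2] for q in Q])))
# flat back circle, top view, on the plane z=49 warped to a metric image (1 px = 0.5 mm)
for n,c,(X0,Y0) in(("top",t,(525,-215)),("side",s,(525,-205))):
    W=400;ix,iy=np.meshgrid(np.arange(W),np.arange(W));Pw=np.stack([X0+(ix-200)*.5,Y0+(iy-200)*.5,np.full(ix.shape,49.)],-1)
    q=Pw@c["R"].T+c["t"];mu=(c["fx"]*q[...,0]/q[...,2]+c["cx"]).astype(np.float32);mv=(c["fy"]*q[...,1]/q[...,2]+c["cy"]).astype(np.float32)
    I=cv2.GaussianBlur(cv2.remap(cv2.cvtColor(c["pixels"],cv2.COLOR_BGR2GRAY),mu,mv,cv2.INTER_CUBIC),(0,0),3)
    for lo,hi in((122,138),):
        h=cv2.HoughCircles(I,cv2.HOUGH_GRADIENT,1,15,param1=40,param2=12,minRadius=lo,maxRadius=hi)
        print(n,[] if h is None else [(X0+(a-200)*.5,Y0+(b-200)*.5,r) for a,b,r in h[0][:4]])
E
```

```text
top [[367.6, 239.6], [413.1, 261.4], [371.9, 288.5]] (array([ 524.51041358, -224.24604084]), array([84.12321725, 84.12321725, 84.12321725]))
side [[312.8, 168.1], [303.9, 205.5], [346.6, 193.0]] (array([ 522.99821998, -220.41554582]), array([85.28396713, 85.28396713, 85.28396713]))
top [(np.float32(515.25), np.float32(-227.75), np.float32(137.4)), (np.float32(528.25), np.float32(-230.75), np.float32(131.9)), (np.float32(530.75), np.float32(-219.25), np.float32(137.4)), (np.float32(528.75), np.float32(-206.75), np.float32(126.4))]
side [(np.float32(522.25), np.float32(-194.75), np.float32(136.3)), (np.float32(524.25), np.float32(-225.25), np.float32(124.0)), (np.float32(513.25), np.float32(-205.75), np.float32(128.6)), (np.float32(516.75), np.float32(-223.25), np.float32(124.0))]
```

The nest posts give the lamp centre from both views: (524.5,-224.2) and (523.0,-220.4), radius about 85. I take the screw at (524,-222). The driver's tip should be about 100 mm ahead of the reported TCP. I'll turn upright while raising, then carry it over.

```bash
python3 -m jog '[{"delta_pos":[0,-5,15],"angular":[-0.04,0.137,0],"fingers":0.1},{"delta_pos":[0,-10,30],"angular":[-0.083,0.275,0],"fingers":0.1},{"delta_pos":[0,-15,40],"angular":[-0.124,0.412,0],"fingers":0.1},{"delta_pos":[0,-20,45],"angular":[-0.166,0.55,0],"fingers":0.1},{"delta_pos":[0,-25,45],"angular":[-0.202,0.67,0],"fingers":0.1},{"delta_pos":[0,-60,45],"angular":[-0.202,0.67,0],"fingers":0.1},{"delta_pos":[0,-110,45],"angular":[-0.202,0.67,0],"fingers":0.1},{"delta_pos":[0,-160,45],"angular":[-0.202,0.67,0],"fingers":0.1},{"delta_pos":[0,-210,45],"angular":[-0.202,0.67,0],"fingers":0.1},{"delta_pos":[0,-260,45],"angular":[-0.202,0.67,0],"fingers":0.1}]'| egrep "time|eef|rot|width|force:"
python3 -m jog '[{"delta_pos":[0,-50,0],"angular":[0,0,0],"fingers":0.1},{"delta_pos":[0,-100,0],"angular":[0,0,0],"fingers":0.1},{"delta_pos":[0,-150,0],"angular":[0,0,0],"fingers":0.1},{"delta_pos":[0,-190,0],"angular":[0,0,0],"fingers":0.1},{"delta_pos":[-1,-215,0],"angular":[0,0,0],"fingers":0.1},{"delta_pos":[-1,-224,0],"angular":[0,0,0],"fingers":0.1},{"delta_pos":[-1,-224,0],"angular":[0,0,0],"fingers":0.1},{"delta_pos":[-1,-224,0],"angular":[0,0,0],"fingers":0.1}]'| egrep "time|eef|rot|width|force:"
python3 - <<'E'
from h import *
s,t=cap("side"),cap("top");e=ctrl.sense();R=Rot.from_quat(np.roll(e["ee_rot"],-1)).as_matrix();print(R.round(3).tolist(),e["joints"].round(2))
for n,c in(("side",s),("top",t)):
    u,v=map(int,proj(c,e["eef_pos"]+[0,0,38]))
    try:
        m=mask(c,"red",(u-30,v-30,u+30,v+30));a=axis(m);print(n,(u,v),[np.round(x,1).tolist() for x in a])
        if n=="side":
            ys,xs=np.nonzero(m);P=np.c_[xs,ys].astype(np.float32);print(cv2.minAreaRect(P),cv2.fitLine(P,2,0,.01,.01).ravel())
            q=[np.array(proj(c,e["eef_pos"]+[0,0,z])) for z in(0,38,76,-100)];print(np.round(q,1).tolist())
    except Exception as x: print(n,x)
E
```

```text
time_s: 26.18
eef_pos: [524.7, 0.3, 268.0]
ee_rot: [0.0, 0.989, 0.147, 0.0]
force: [0.0, -1.2, -0.0]
grip_width: 0.266
grip_force: 70.2
time_s: 27.18
eef_pos: [523.9, -221.0, 268.2]
ee_rot: [-0.0, 0.989, 0.148, 0.0]
force: [0.2, 0.4, -0.2]
grip_width: 0.271
grip_force: 70.2
[[0.956, 0.293, 0.0], [0.293, -0.956, -0.0], [0.0, 0.0, -1.0]] [-0.61  0.38  1.27  0.    1.49  0.67]
side (320, 130) [[319.3, 134.8], [319.5, 126.0], [319.2, 142.0], 36]
((319.0680847167969, 134.08949279785156), (16.031219482421875, 2.869401216506958), 86.42366790771484) [ 2.0314086e-02 -9.9979365e-01  3.1933334e+02  1.3475000e+02]
[[320.7, 139.9], [320.9, 130.5], [321.0, 120.6], [320.5, 162.7]]
top attempt to get argmax of an empty sequence
```

```bash
python3 - <<'E'
from h import *
s=cap("side");b=cv2.imread("pics/side0.png");e=ctrl.sense()
d=cv2.absdiff(s["pixels"],b).max(2).astype(int)
print("rows 136-180, cols 308-334");
for v in range(136,182,2): print(v,d[v,308:334])
f=[]
for v in range(142,175):
    w=np.clip(d[v,308:334]-15,0,None)
    if w.sum()>25: f.append((v,(w*np.arange(308,334)).sum()/w.sum()))
print(np.round(f,1).tolist())
print([np.round(proj(s,e["eef_pos"]+[0,0,z]),1).tolist() for z in(20,0,-50,-100)])
E
```

```text
rows 136-180, cols 308-334
136 [ 2  1  0  1  2  1  1  3 13 38 71 87 82 55 35 34 54 73 80 84 68 30  6  2
  2  1]
138 [  0   1   1   1   1   1   1   2  15  42  75  90  81  55  34  41  64  89
 111 108  68  23   4   1   1   1]
140 [ 1  1  0  1  1  1  1  1  6 29 66 84 79 59 40 45 63 65 64 48 20  8  1  1
  1  1]
142 [ 0  1  1  1  1  1  1  1  2 17 33 50 69 75 61 45 27 12  6  2  1  1  0  1
  0  1]
144 [ 2  1  0  1  2  1  1  1  2  1  5 30 67 56 17  4  3  1  2  0  1  0  0  1
  1  1]
146 [ 0  1  2  0  1  1  1  0  1  0  6 46 84 52 10  1  0  0  1  2  0  0  1  1
  1  2]
148 [ 2  1  0  1  2  1  2  1  1  1 12 47 77 41  7  1  1  1  1  1  1  1  2  1
  1  2]
150 [ 1  1  2  1  0  1  1  1  1  2 20 55 74 42  9  1  1  1  1  1  1  0  2  1
  0  1]
152 [ 0  0  1  1  2  2  1  1  2  3 13 27 24 10  2  1  1  1  1  1  1  1  1  1
  1  0]
154 [1 1 1 1 1 2 1 2 1 2 3 3 3 3 3 0 1 2 1 1 0 0 1 2 0 1]
156 [ 0  1  1  2  0  2  1  1  1  2 14 28 25  5  2  1  1  1  1  1  2  2  0  1
  1  2]
158 [ 1  1  0  0  1  2  1  2  2  4 19 27 15  2  2  0  2  1  1  1  0  0  1  1
  1  1]
160 [ 1  1  1  0  1  2  1  0  1  3 14 14  4  1  1  1  
[... 179 characters left out ...]
 2 1 1 2 1 0 1 2 1 1 2 1]
168 [1 1 1 0 1 1 2 1 1 1 1 1 2 2 1 1 2 1 1 1 0 1 1 1 1 0]
170 [1 2 1 1 1 1 1 2 1 2 1 1 1 0 1 1 2 2 2 1 1 1 1 1 2 2]
172 [1 1 1 2 1 1 2 1 0 1 1 1 0 1 1 1 1 1 2 1 0 1 0 1 1 2]
174 [2 1 1 2 0 1 2 2 2 2 1 2 2 1 1 1 1 1 2 0 1 1 2 0 1 1]
176 [1 0 2 1 2 1 1 1 1 1 2 2 1 0 2 1 1 1 1 1 0 2 2 0 1 1]
178 [1 1 1 1 1 1 1 1 1 3 2 2 3 2 2 2 1 1 2 1 2 1 2 2 1 1]
180 [12 11 10 10 11 17 15  6  6 17 34 49 52 25  5  4  4  8  7  6  5  5  4  4
  2  3]
[[142.0, 320.8], [143.0, 320.8], [144.0, 320.3], [145.0, 320.1], [146.0, 320.0], [147.0, 320.0], [148.0, 320.0], [149.0, 319.9], [150.0, 319.8], [151.0, 319.7], [157.0, 319.1]]
[[320.8, 135.0], [320.7, 139.9], [320.6, 151.6], [320.5, 162.7]]
```

The shaft shows from row 144 (col 320.2) to the tip at row 165 (col 317.7). So the tip leans about 6 mm (3.6°) towards +x and sits about 104 mm below the TCP. I'll correct the tilt and lower it.

```bash
python3 -m jog '[{"delta_pos":[0,-1,-15],"angular":[-0.009,0.03,0],"fingers":0.1},{"delta_pos":[0,-1,-35],"angular":[-0.018,0.059,0],"fingers":0.1},{"delta_pos":[0,-1,-55],"angular":[-0.018,0.059,0],"fingers":0.1},{"delta_pos":[0,-1,-63],"angular":[-0.018,0.059,0],"fingers":0.1},{"delta_pos":[0,-1,-63],"angular":[-0.018,0.059,0],"fingers":0.1},{"delta_pos":[0,-1,-63],"angular":[-0.018,0.059,0],"fingers":0.1}]'| egrep "time|eef|rot|width|force:"
python3 - <<'E'
from h import *
s=cap("side");b=cv2.imread("pics/side0.png");e=ctrl.sense()
d=cv2.absdiff(s["pixels"],b).max(2).astype(int)
for v in range(148,184,2): print(v,d[v,310:332])
f=[]
for v in range(153,177):
    w=np.clip(d[v,312:329]-10,0,None)
    if w.sum()>25: f.append((v,(w*np.arange(312,329)).sum()/w.sum()))
print(np.round(f,1).tolist())
p=e["eef_pos"];print([np.round(proj(s,p+[0,0,z]),1).tolist() for z in(0,-50,-104)],np.round(proj(s,(524,-222,101)),1))
y=axis(mask(s,"yellow",(315,280,350,315)));o=axis(mask(s,"orange",(360,260,450,380)));print(y[0],o[0])
for n,B in(("modB",(262,215,292,240)),("mod0",(303,138,330,162))):
    x0,y0,x1,y1=B;print(n,(d[y0:y1,x0:x1]>25).sum())
E
```

```text
time_s: 28.08
eef_pos: [524.0, -223.2, 205.7]
ee_rot: [0.005, 0.989, 0.147, -0.03]
force: [0.2, 0.2, -0.9]
grip_width: 0.26
grip_force: 70.2
148 [  1   1   1   5  26  84 152 197 197 188 180 179 174 148 107  82  70  78
  85  83  73  58]
150 [  2   1   2   1   4  23  73 133 179 175 134  92  71  70  74  81  91  80
  50  27  14   7]
152 [  3   1   2   1   0   6  44 110 152 128  74  35  27  40  64  85  86  62
  26   4   1   1]
154 [ 2  2  1  3  1  4 19 56 85 77 41  5  9  8 32 47 48 30 12  2  1  2]
156 [ 2  2  2  3  1  2 10 28 48 49 32 30 25 12 10  4  4  2  2  1  0  3]
158 [ 1  1  2  2  1  2  2  1  5 18 28 21  5  3  2  1  1  1  2  1  2  1]
160 [ 2  2  1  2  1  0  1  1  2  8 12  6  1  1  0  2  0  3  1  0  1  2]
162 [2 1 1 1 0 1 2 2 1 3 7 2 1 2 2 1 1 0 1 2 1 1]
164 [1 2 2 1 1 1 1 0 0 3 8 7 2 1 1 1 1 2 1 1 1 1]
166 [2 0 2 2 1 2 2 2 3 7 9 6 3 1 1 3 2 1 1 2 1 2]
168 [1 1 2 2 2 2 1 1 1 4 3 3 1 2 2 1 2 0 1 2 1 2]
170 [ 1  0  2  1  0  2  0  2  7 23 28 16  3  1  0  2  1  1  1  1  1  2]
172 [ 1  2  2  1  2  1  1  3 17 38 43 23  4  1  1  1  2  2  1  0  1  2]
174 [ 2  2  1  2  3  3  2  5 24 68 83 38  6  2  2  2  2  2  2  2  2  1]
176 [ 3  1  2  2  2  2  1  2 10 39 48 18  4  1  2  3  2  2  2  2  1  2]
178 [1 2 2 1 1 2 2 3 3 6 6 2 3 2 2 2 3 2 2 2 3 3]
180 [10  9 10 15 14  5  5 16 33 49 52 24  4  3  4  8  5  6  6  6  5  3]
182 [ 16  14   6   6  17  32  41  51  83 129 137 118 113 123 131 134 131 124
 118 117 116 109]
[[153.0, 321.1], [154.0, 320.8], [155.0, 319.4], [156.0, 319.3], [157.0, 319.8], [158.0, 320.1], [170.0, 319.8], [172.0, 319.6], [173.0, 319.6], [174.0, 319.7], [175.0, 319.7], [176.0, 319.7]]
[[320.3, 154.0], [320.2, 164.9], [320.1, 176.0]] [320.2 176.5]
[333.70909091 298.35636364] [402.082397   344.00374532]
modB 0
mod0 261
```

The shaft is now vertical: col 320.1 to 319.7, tip at row ~177 against the expected (320.2,176.5). The scraper and yellow driver are unchanged. I'll hand it in.

```bash
python3 -m jog '[{"delta_pos":[0,0,0],"angular":[0,0,0],"fingers":0.1},{"delta_pos":[0,0,0],"angular":[0,0,0],"fingers":0.1}]'| egrep "time|eef|grip"; python3 -c "
from rig import ctrl;print(ctrl.finish_job())"
```

```text
time_s: 28.38
eef_pos: [523.8, -223.1, 205.4]
grip_width: 0.267
grip_force: 70.2
the job is handed in; nothing more can be done
None
```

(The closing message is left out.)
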